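# Set the ratchet vice to close and grip a ring mould

## Robot

A 7-joint arm with a two-finger parallel gripper is mounted at the origin on a cart in front of the work surface, level with it; the furniture and walls round the work are solid. World frame = base frame: x ahead of the robot, y to its left, z up, the work surface at z = 0. Lengths are in m, angles in rad, forces in N, time in s.
With the tool pointing down it reaches from about 0.35 to 0.9 m from the base axis. Payload 7.2 kg.
Tool frame: the origin (TCP) lies at the very end of the fingers, on their centre line; the grasp point (between the pads) lies 19 mm behind it; z points along the fingers, y is the direction in which the jaws open and shut (so a half turn about z gives the same grasp; the last joint's range is limited). The gripper opens to 85 mm and grips with 20 to 120 N. Pads are 22 mm wide; open, the fingers measure 114 mm over their backs; the gripper's body (76 mm by 85 mm) begins 54 mm behind the grasp point. The pads swing forward as they close: fully open they stand 13 mm farther back than shut.
Start: joints at [-1.17, 0.411, -0.013, 1.596, 0.006, 1.134, -0.082], TCP at [0.282, 0.558, 0.231] pointing down, gripper open.
Joint ranges: [-2.95, 2.95], [-0.29, 1.99], [-1.47, 1.44], [0.14, 2.54], [-1.03, 4.17], [0.13, 1.85], [-2.86, 2.86]. Speed limits (rad/s): [2.39, 2.39, 3.01, 3.01, 3.14, 3.14, 3.14].

## Interface

Orientations are given as a rotation vector (axis times angle).
In Python, from rig import manip gives the robot as it stands.
- The arm moves only by the tool step_arm, never from a script. Its argument "motion" is a list of rows, each a list of 2 entries, a list of its own where there are three numbers: the shift along the tool's x, y, z in m, then the turn, a rotation vector about the tool's x, y, z in rad. A call has 1 to 5 rows; each row is the pose to reach, as a shift and turn from the pose commanded when the call began, along the tool's axes at that moment; what a row does not reach only later rows make up. A row lasts 1/12 s, in which the tool goes at most 41.7 mm and 7.16 degrees, less where a joint would pass 70% of its speed; a pose out of reach is approached as far as the arm can. A call with a gripper value outside its range is refused whole. "claw" is the opening, from 0 (shut) to 1 (fully open), set as the call begins (left out, the last holds). The fingers move at their own pace and stop on an object; "newtons" is the grip in N (left out, the last holds). Time passes only in rows, so rows that repeat a pose let the fingers close. It gives the time, the measured TCP pose, the force and the opening at its end, in the units of the state.
- manip.read_state(): the state, without advancing time (a new reading comes with each control period).
- manip.snapshot(name): name is "scene" or "top" or "wrist"; returns the picture (420x560x3 uint8, red, green, blue); there is no depth.
- manip.camera_model(name): a dict with "mtx" (3x3 intrinsics, pixels), "R" (3x3) and "t" (3): a world point X has camera coordinates R X + t. Camera axes: x right, y down, z forward; pixel columns grow to the right and rows downward; lengths in m; the calibration is good to about 2 mm. A picture is of the moment at which its call begins: read the wrist's pose just before it. camera_model takes no time and is no camera call; for the wrist camera it gives the pose at the moment of the call.
- manip.job_done(): hands the job in, once; it reports no verdict.
Trained networks look in the newest picture that a camera, given by its name, has taken for a name from the list of things; names that differ only in an ending like _2 or _b are one class to them, and where a whole thing is asked for, a point or a joint stands for the part that bears it (a point fixed in the world has none). Each returns a list of dicts, best first, with "p" (0 to 1); they miss things now and then, are a little off and sometimes report something else, mostly with a low value. They report only what shows in the picture. A call takes as long as a camera call.
- manip.recognise(camera, thing): "centre" ([x, y, z] in m, in the coordinates of the camera as it stood for that picture, good to about 4 mm: the middle of the surface that is visible of it).
- manip.cut_out(camera, thing): "pixels" (420x560 bool, what is visible of it).
The state is a dict: "t": time; "joint_pos": joint angles; "joint_vel": joint speeds; "tau": joint torques, N m; "eef_pos": TCP position; "tool_rot": TCP orientation; "wrist_force": force on the tool from outside, world axes, zero at the start; "moment": the same for the moment, N m; "width": finger opening in m.
Only numpy, scipy, OpenCV 4.12 (cv2) and the standard library are available. Lean on these libraries where they do the work, as an engineer would, in place of code of your own. Each camera call takes 0.05 s, during which the arm holds its last target.

## Task

The little ratchet vice on the bench is still set to open: flip the red lever on its handle over to the closing side (towards the jaws), then swing the handle by its black knob right back, clockwise seen from above, to its stop, to feel that it clicks round freely and leaves the jaw where it is. After that work the handle to and fro, closing the jaw with the counter-clockwise strokes, until the ring mould is held snugly: the pull across the handle at the knob is then about 4 N more than while the jaw runs free (some 6 to 9 N); 7 N more would crush the thin ring. Never open the jaw further, leave the other things on the bench where they are, and let go of the vice in the end with the lever still set to close.

Things in the scene. Friction and masses are not known exactly. Their poses are not given: they have to be found in the camera images.
- vice: Grey ratchet vice, bolted down. Origin on the vertical spindle axis (the handle's axis) at the bench top; +y runs from the spindle along the bed to the jaws, x away from the robot at yaw 0. Foot 100 x 226 mm (y -51 to 175), housing and toothed wheel (20 teeth, 67 mm wide) up to z = 54 mm, bed top at z = 16 mm. The wheel moves the jaw +y by 15 mm per rad of counter-clockwise turn and stays where left.
- ratchet_handle (a joint): Swing of the flat steel handle (22 mm wide, 143 mm long, top at z = 64 mm) about the spindle, rad: 0 = it points along -x of the vice, positive = counter-clockwise from above, stops at -0.65 and +0.65. Lever set to close: counter-clockwise swings drive the jaw shut (after up to 0.31 rad until a tooth catches), clockwise ones click freely (1 to 4 N at the knob). Set to open: the reverse.
- knob (a point): Grip point on the upright black round knob at the handle's end: 21 mm thick, z = 68 to 112 mm, this point at 93 mm, 135 mm from the spindle axis. Level pull square to the handle on closing strokes: 8 N while the jaw runs free (5 to 9 N if read when just stopped, or in a tight grip), then rising over some 0.3 rad: 2.3 N more = just held (20 N on the ring), 4 N more = held well, 7 N more = crushed (65 N).
- dir_lever (a joint): Turn of the red direction lever (brass rocker pawl below it) about its own vertical pivot on the handle, 42 mm from the spindle axis, rad, positive = counter-clockwise from above: +0.24 = set to close, -0.24 = set to open. An over-centre spring keeps it on either side; while a nose of the pawl rides on a tooth it shows only 0.09 to 0.2, and it twitches as teeth click past.
- lever_post (a point): Middle of the red lever's upright round post, the part to push: 10 mm thick, z = 69 to 97 mm, this point at 85 mm, 34 mm from the lever's pivot towards the spindle axis. It stands up to 8 mm beside the handle's middle line: on the side of the jaws (+y of the vice) when set to close, on the other side when set to open. About 3 N pushes it over.
- jaw: Moving jaw of the vice, dark steel block 70 x 14 x 30 mm on the bed with a light steel face towards +y of the vice. Origin at the middle of the block's underside; starts at y = 48 mm in the vice's frame; its gripping face lies 10 mm farther in +y.
- ring_mould: The work: thin steel ring mould, 58 mm outside, 12 mm high, lying loose and flat on the vice's bed between the jaws. Origin at the centre of its underside. The moving jaw pushes it along the bed against the far jaw, whose face is sprung and whose place differs by several mm each time, so the jaw's travel to a snug grip (14 to 24 mm until it touches, some 4 mm more to snug) is not known beforehand.
- jar: Bystander: white round jar with a blue lid, 58 mm wide, 83 mm high. Origin at the centre of its underside.
- vial_a: Bystander: small clear vial with a black cap, 27 mm wide, 56 mm high. Origin at the centre of its underside.
- vial_b: Bystander: small clear vial with a black cap, 27 mm wide, 56 mm high. Origin at the centre of its underside.
- plug: Bystander: green two-pin thermocouple plug lying flat, 16 x 36 mm, 10 mm high. Origin at the centre of its underside.
- weight: Bystander: brass balance weight with a knob, 25 mm wide, 30 mm high. Origin at the centre of its underside.

How it is judged:
On the way, in this order (a step that is already met when the one before it is completed fails the run):
1. the red direction lever is flipped over to the closing side (value of joint dir_lever above 0.06 rad), for 0.2 s.
2. the handle is swung back clockwise to within 0.2 rad of its stop, free-wheeling with the lever set to close (value of joint ratchet_handle below -0.45 rad and value of joint dir_lever above 0.02 rad), for 0.05 s.
3. closing strokes bring the jaw to grip the ring mould with 20 N or more (contact force between jaw and ring_mould above 20 N), for 0.1 s.
At the end, for the whole second after the job is handed in: The ring mould lies flat in the vice (within 0.15 rad of level, not lifted 8 mm), gripped with 20 to 60 N between moving jaw and ring, the jaw at rest and the direction lever set to close (above +0.06 rad) (contact force between jaw and ring_mould between 20 and 60 N and value of joint dir_lever above 0.06 rad and angle between ring_mould's own z axis and vertical below 0.15 rad and z of ring_mould in the frame of vice below 0.024 m and linear speed of jaw below 0.005 m/s); the robot touches nothing.
It fails at once if the ring is crushed: more than 65 N between jaw and ring (contact force between jaw and ring_mould above 65 N).
It fails at once if the jaw is opened by more than 4 mm beyond its start (y of jaw in the frame of vice below 0.044 m).
It fails at once if a bystander is moved more than 15 mm (distance of any of jar, vial_a, vial_b, plug, weight from where it was at the start of the episode above 0.015 m).
It also fails if it takes over 72 s, if anything falls off the work surface, if the arm or the gripper's body presses on something with over 40 N, if the wrist force passes 120 N, or if a joint passes its speed limit or range.

## Working session

There is one attempt and no reset: what is moved stays moved. The work goes in short steps, Python scripts to look and compute and a tool call to move; the robot and the scene stay as the last step left them, time stands still between calls to the robot, and variables do not carry over. Pictures are saved under pics/ and viewed, and the job is handed in when it is done.

Besides the shell and the picture viewer there is one more tool, called after ">>>" by a JSON object that holds its "method" and its "body". step_arm: Moves the arm, as the interface text tells. Its arguments: {"type":"object","properties":{"motion":{"type":"array","items":{"type":"array"}},"claw":{"type":"number"},"newtons":{"type":"number"}},"required":["motion"]}

```bash
mkdir -p pics; cat > h.py <<'E'
import numpy as np, cv2
from rig import manip
from scipy.spatial.transform import Rotation as Rn
def snap(c,n):
    im=manip.snapshot(c); cv2.imwrite(f'pics/{n}.png',im[:,:,::-1]); return im
def st():
    s=manip.read_state()
    print('t',round(s['t'],3),'p',np.round(s['eef_pos'],4),'r',np.round(s['tool_rot'],3),'F',np.round(s['wrist_force'],2),'w',round(float(s['width']),4)); return s
def world(c,p):
    m=manip.camera_model(c); return np.array(m['R']).T@(np.array(p)-np.array(m['t']))
def ray(c,u,v,z):
    m=manip.camera_model(c);R=np.array(m['R']);t=np.array(m['t'])
    d=R.T@np.linalg.inv(np.array(m['mtx']))@np.array([u,v,1.]);o=-R.T@t
    return o+d*(z-o[2])/d[2]
def proj(c,X):
    m=manip.camera_model(c);q=np.array(m['mtx'])@(np.array(m['R'])@np.array(X)+np.array(m['t']));return q[:2]/q[2]
E
python3 - <<'E'
from h import *
s=st();print(s['joint_pos'],s['moment'])
snap('scene','scene0')
snap('top','top0')
for th in ['vice','knob','lever_post','jaw','ring_mould','jar','vial_a','plug','weight']:
    for r in manip.recognise('top',th)[:2]: print(th,round(r['p'],2),np.round(world('top',r['centre']),3))
E
```

```text
t 0.0 p [0.2822 0.5571 0.2304] r [-7.300e-01 -3.055e+00  3.000e-03] F [-0.57 -0.2   0.1 ] w 0.0852
[-1.1701997   0.41190197 -0.01268433  1.59707801  0.0056045   1.13430178
 -0.08214558] [ 0.01809415 -0.0395652  -0.01817421]
vice 0.94 [ 0.586 -0.014  0.027]
knob 0.62 [ 0.549 -0.051  0.063]
lever_post 0.67 [ 0.574 -0.055  0.069]
lever_post 0.45 [0.599 0.043 0.03 ]
jaw 0.59 [ 0.593 -0.005  0.052]
ring_mould 0.58 [ 0.572 -0.053  0.067]
ring_mould 0.42 [0.6   0.044 0.026]
jar 0.8 [0.462 0.298 0.086]
vial_a 0.67 [0.478 0.23  0.06 ]
vial_a 0.51 [0.482 0.481 0.046]
plug 0.55 [ 0.475 -0.266  0.01 ]
weight 0.38 [ 0.663 -0.282  0.02 ]
```

View pics/top0.png

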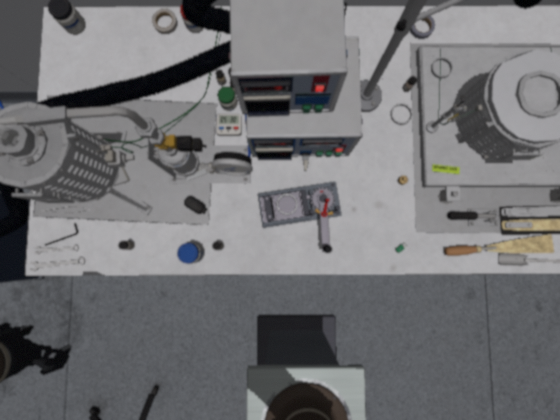

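View pics/scene0.png

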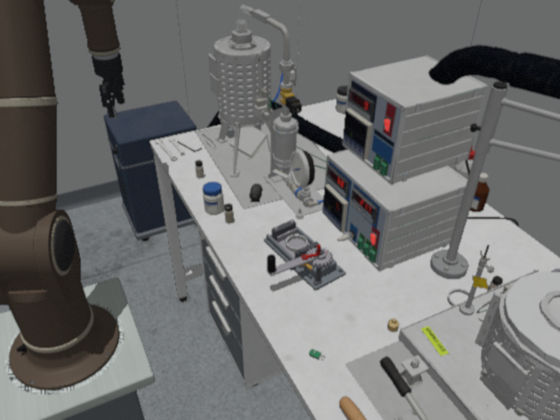

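```bash
python3 - <<'E'
from h import *
im=cv2.imread('pics/top0.png')
c=im[165:265,240:360]; cv2.imwrite('pics/topz.png',cv2.resize(c,None,fx=6,fy=6,interpolation=cv2.INTER_CUBIC))
im=cv2.imread('pics/scene0.png')
c=im[210:300,250:360]; cv2.imwrite('pics/scz.png',cv2.resize(c,None,fx=6,fy=6,interpolation=cv2.INTER_CUBIC))
for z,(u,v) in [(.054,(323,195)),(.112,(326,248)),(0,(258,193)),(0,(338,183)),(0,(260,226)),(.1,(300,155))]: print(u,v,ray('top',u,v,z))
print(-np.array(manip.camera_model('top')['R']).T@np.array(manip.camera_model('top')['t']))
print(-np.array(manip.camera_model('scene')['R']).T@np.array(manip.camera_model('scene')['t']))
print(manip.camera_model('wrist'))
E
```

```text
323 195 [ 0.61355149 -0.05111801  0.054     ]
326 248 [ 0.47056416 -0.05029066  0.112     ]
258 193 [0.62745269 0.12840789 0.        ]
338 183 [ 0.65567436 -0.10054066  0.        ]
260 226 [0.53320862 0.1224276  0.        ]
300 155 [0.71305026 0.01263455 0.1       ]
[0.46914214 0.06216748 1.08388471]
[ 0.09179332 -0.83882723  0.91786321]
{'mtx': array([[320.44764405,   0.        , 283.00357219],
       [  0.        , 320.44764405, 209.18014793],
       [  0.        ,   0.        ,   1.        ]]), 'R': array([[ 4.51828734e-01,  8.92104571e-01,  4.79496675e-04],
       [ 8.57250990e-01, -4.34324909e-01,  2.76554900e-01],
       [ 2.46924148e-01, -1.24544401e-01, -9.60998001e-01]]), 't': array([-0.62554068, -0.03625003,  0.37708401])}
```

View pics/topz.png

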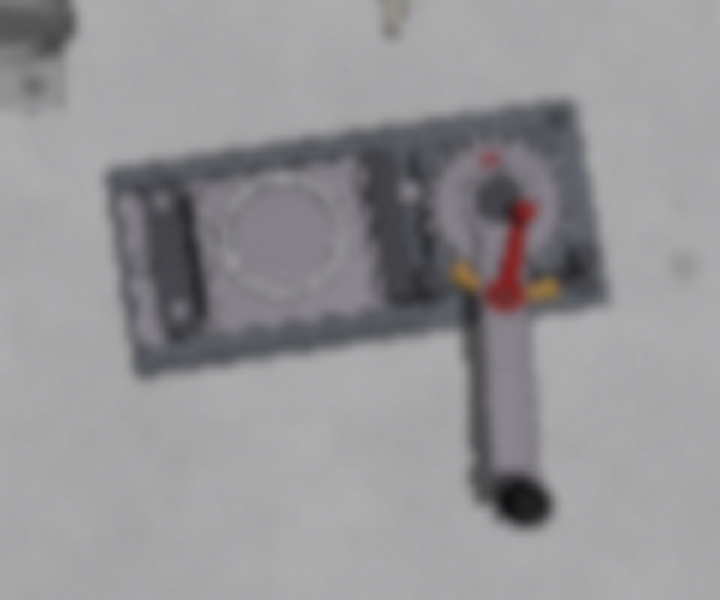

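View pics/scz.png

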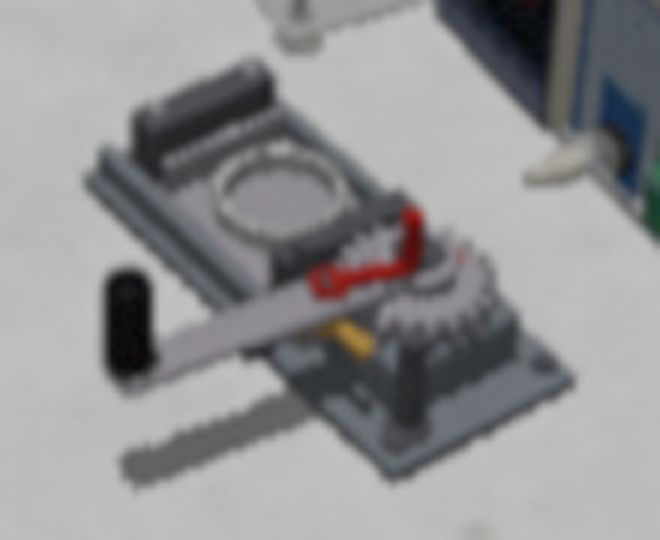

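```bash
cat >> h.py <<'E'
def vp(V,p):
    x,y,a=V;c,s=np.cos(a),np.sin(a);return np.array([x+c*p[0]-s*p[1],y+s*p[0]+c*p[1],p[2]])
def hp(V,q,r,z,off=0):  # point on handle
    return vp(V,[-r*np.cos(q)+off*np.sin(q)*-1*-1*-1,-r*np.sin(q)+off*np.cos(q),z])
E
python3 - <<'E'
from h import *
from scipy.optimize import least_squares
z=lambda p:np.array([240+p[0]/6-.4,165+p[1]/6-.4])
zs=lambda p:np.array([250+p[0]/6-.4,210+p[1]/6-.4])
top=[((107,175),(.05,.175,.005)),((572,100),(.05,-.051,.005)),((608,300),(-.05,-.051,.005)),((140,375),(-.05,.175,.005)),((498,198),(0,0,.064))]
sc=[((398,480),(-.05,-.051,.003)),((575,382),(.05,-.051,.003))]
def f(V): return np.concatenate([proj('top',vp(V,b))-z(a) for a,b in top]+[proj('scene',vp(V,b))-zs(a) for a,b in sc])
r=least_squares(f,[.61,-.05,.15]);print(r.x,np.round(r.fun.reshape(-1,2),1))
V=r.x
# handle: knob top/bottom 
def g(q): return np.concatenate([proj('top',hp(V,q[0],.135,.112))-z((524,503)),proj('scene',hp(V,q[0],.135,.112))-zs((128,278)),proj('scene',hp(V,q[0],.135,.07))-zs((130,368))])
r2=least_squares(g,[0.]);print(r2.x,np.round(r2.fun,1))
# post top
for q in r2.x: print(hp(V,q,.135,.093))
print(ray('top',*z((526,209)),.097),ray('scene',*zs((411,215)),.097))
E
```

```text
[ 0.6048255  -0.04835661  0.16180041] [[-1.  -0.5]
 [-0.2 -0.9]
 [ 0.1  0.2]
 [-0.9  0.9]
 [-0.2  0.1]
 [-0.4  1.4]
 [ 1.1  0.7]]
[-0.11646872] [ 0.7 -0.2  0.1  0.3 -0.1 -1.4]
[ 0.46996419 -0.05447429  0.093     ]
[ 0.59587702 -0.05728951  0.097     ] [ 0.59472902 -0.05546513  0.097     ]
```

```bash
cat >> h.py <<'E'
import json,os
V0=[0.6048,-0.0484,0.1618]
def Ryaw(a): # tool y at world angle a, z down
    y=np.array([np.cos(a),np.sin(a),0]);z=np.array([0,0,-1.]);return np.stack([np.cross(y,z),y,z],1)
def load():
    d=json.load(open('cmd.json'));return np.array(d['p']),np.array(d['R'])
def save(p,R): json.dump({'p':list(map(float,p)),'R':np.array(R).tolist()},open('cmd.json','w'))
def app(row): # apply last row of a call to ledger
    p,R=load();p2=p+R@np.array(row[0]);R2=R@Rn.from_rotvec(row[1]).as_matrix();save(p2,R2);return p2,R2
def rel(p,R,pt,Rt): return (R.T@(np.array(pt)-p)),Rn.from_matrix(R.T@Rt).as_rotvec()
E
python3 - <<'E'
from h import *
s=manip.read_state();p=np.array(s['eef_pos']);R=Rn.from_rotvec(s['tool_rot']).as_matrix();save(p,R)
pt=np.array([.599,-.088,.16]);a0=np.arctan2(R[1,1],R[0,1]);at=np.deg2rad(-87.4)
print(a0)
n=5;P,RR=p,R
for k in range(1,n+1):
    f=k/n;q=p+(pt-p)*f;Q=Ryaw(a0+(at-a0)*f)
    d,w=rel(P,RR,q,Q);print(k,np.round(d,3),np.round(w,3));P,RR=q,Q
E
```

```text
1.1020291841500456
1 [-0.115 -0.087  0.014] [-0.     0.     0.525]
2 [-0.143 -0.017  0.014] [0.    0.    0.525]
3 [-0.132  0.057  0.014] [0.    0.    0.525]
4 [-0.086  0.115  0.014] [0.    0.    0.525]
5 [-0.016  0.143  0.014] [0.    0.    0.525]
```

>>> {"method": "step_arm", "body": {"motion": [[[-0.023,-0.017,0.0],[0,0,0.105]],[[-0.046,-0.035,0.0],[0,0,0.21]],[[-0.069,-0.052,0.0],[0,0,0.315]],[[-0.092,-0.07,0.0],[0,0,0.42]],[[-0.115,-0.087,0.0],[0,0,0.525]]], "claw": 0.5}}

```text
t: 0.97
eef_pos: [0.3461, 0.4266, 0.2314]
tool_rot: [-1.505, -2.758, -0.0]
wrist_force: [0.5, 1.0, 0.9]
width: 0.0425
```

>>> {"method": "step_arm", "body": {"motion": [[[-0.029,-0.003,0.0],[0,0,0.105]],[[-0.057,-0.007,0.0],[0,0,0.21]],[[-0.086,-0.01,0.0],[0,0,0.315]],[[-0.114,-0.014,0.0],[0,0,0.42]],[[-0.143,-0.017,0.0],[0,0,0.525]]]}}

```text
t: 1.38
eef_pos: [0.4097, 0.2977, 0.2316]
tool_rot: [-2.168, -2.273, -0.001]
wrist_force: [1.4, 0.4, 0.2]
width: 0.0431
```

>>> {"method": "step_arm", "body": {"motion": [[[-0.026,0.011,0.0],[0,0,0.105]],[[-0.053,0.023,0.0],[0,0,0.21]],[[-0.079,0.034,0.0],[0,0,0.315]],[[-0.106,0.046,0.0],[0,0,0.42]],[[-0.132,0.057,0.0],[0,0,0.525]]]}}

```text
t: 1.8
eef_pos: [0.4738, 0.1686, 0.2316]
tool_rot: [-2.684, -1.632, -0.001]
wrist_force: [-0.0, 0.8, -0.3]
width: 0.0427
```

>>> {"method": "step_arm", "body": {"motion": [[[-0.017,0.023,0.0],[0,0,0.105]],[[-0.034,0.046,0.0],[0,0,0.21]],[[-0.052,0.069,0.0],[0,0,0.315]],[[-0.069,0.092,0.0],[0,0,0.42]],[[-0.086,0.115,0.0],[0,0,0.525]]]}}

```text
t: 2.22
eef_pos: [0.5369, 0.0398, 0.2316]
tool_rot: [-3.016, -0.88, -0.001]
wrist_force: [1.0, -0.2, 0.0]
width: 0.042
```

>>> {"method": "step_arm", "body": {"motion": [[[-0.003,0.029,0.0],[0,0,0.105]],[[-0.006,0.057,0.0],[0,0,0.21]],[[-0.01,0.086,0.0],[0,0,0.315]],[[-0.013,0.114,0.0],[0,0,0.42]],[[-0.016,0.143,0.0],[0,0,0.525]]], "claw": 0}}

```text
t: 2.63
eef_pos: [0.601, -0.0888, 0.2315]
tool_rot: [-3.141, -0.068, -0.001]
wrist_force: [0.6, -0.2, -0.6]
width: -0.0002
```

```bash
python3 - <<'E'
from h import *
for r in [[[-0.115,-0.087,0.0],[0,0,0.525]],[[-0.143,-0.017,0.0],[0,0,0.525]],[[-0.132,0.057,0.0],[0,0,0.525]],[[-0.086,0.115,0.0],[0,0,0.525]],[[-0.016,0.143,0.0],[0,0,0.525]]]: p,R=app(r)
print(p,Rn.from_matrix(R).as_rotvec())
s=st();print(np.round(s['joint_pos'],2))
im=snap('wrist','w1')
V=V0
for n,X in [('sp',vp(V,(0,0,.064))),('knob',hp(V,-.116,.135,.112)),('post',[.5955,-.0565,.097]),('c1',vp(V,(.05,-.051,.005))),('c2',vp(V,(-.05,-.051,.005)))]: print(n,proj('wrist',X))
for th in ['knob','lever_post']:
    for r in manip.recognise('wrist',th)[:2]: print(th,round(r['p'],2),np.round(world('wrist',r['centre']),3))
E
```

```text
[ 0.60047299 -0.08778939  0.23128608] [3.14066984e+00 7.51163882e-02 2.06912979e-07]
t 2.633 p [ 0.601  -0.0888  0.2315] r [-3.141e+00 -6.800e-02 -1.000e-03] F [ 0.61 -0.18 -0.64] w -0.0002
[-0.46  0.45  0.73  1.68 -0.32  1.14 -1.16]
sp [235.22534289 188.37946086]
knob [236.11005817 337.20823722]
post [239.24420117 206.64372788]
c1 [280.08256676 127.71268651]
c2 [291.18236855 212.95490771]
knob 0.89 [ 0.569 -0.056  0.064]
lever_post 0.93 [ 0.574 -0.056  0.07 ]
```

View pics/w1.png

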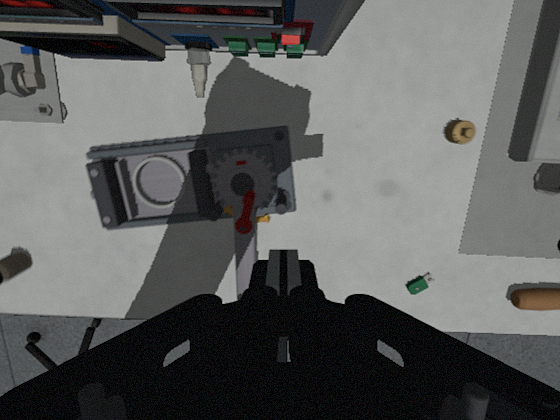

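```bash
python3 - <<'E'
import cv2
im=cv2.imread('pics/w1.png')
cv2.imwrite('pics/w1z.png',cv2.resize(im[110:260,80:310],None,fx=3.4,fy=3.4,interpolation=cv2.INTER_CUBIC))
E
```

```text
(no output)
```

View pics/w1z.png

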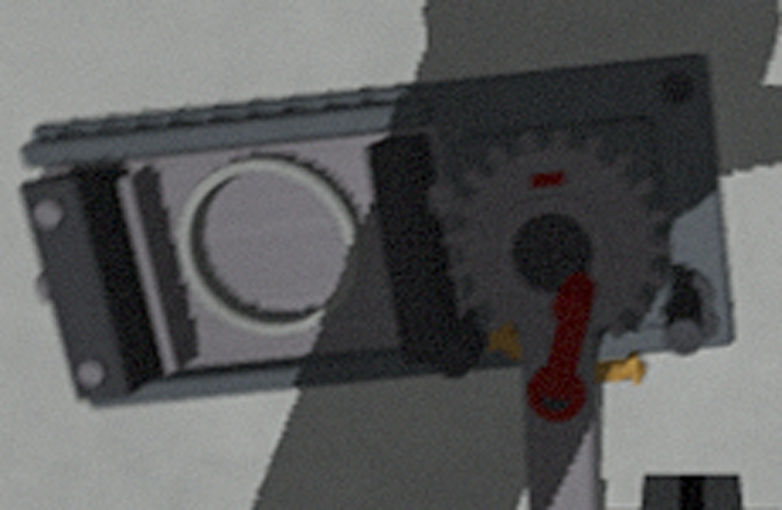

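```bash
cat > fit.py <<'E'
from h import *
from scipy.optimize import least_squares
z=lambda p:np.array([240+p[0]/6-.4,165+p[1]/6-.4])
zs=lambda p:np.array([250+p[0]/6-.4,210+p[1]/6-.4])
zw=lambda p:np.array([80+p[0]/3.4-.35,110+p[1]/3.4-.35])
m=manip.camera_model('wrist');K,R,t=[np.array(m[k]) for k in('mtx','R','t')]
print('cam',-R.T@t)
def pw(X): q=K@(R@X+t);return q[:2]/q[2]
W=[((705,58),(.05,-.051,.005)),((733,343),(-.05,-.051,.005)),((552,252),(0,0,.064))]
top=[((107,175),(.05,.175,.005)),((572,100),(.05,-.051,.005)),((608,300),(-.05,-.051,.005)),((140,375),(-.05,.175,.005)),((498,198),(0,0,.064))]
def fw(V): return np.concatenate([pw(vp(V,b))-zw(a) for a,b in W])
r=least_squares(lambda V:fw(V[:3]),[.6,-.05,.16]);print('wrist',r.x,np.round(r.fun,1))
for q in (-.116,-.05,0,.05): print(q,pw(hp(r.x,q,.042,.068)),zw((556,395)))
for zz in (0.0,.005,.01):
  for a,b in W[:2]: print(ray('wrist',*zw(a),zz))
E
python3 fit.py
```

```text
cam [ 0.67168122 -0.08707236  0.37257107]
wrist [ 0.6063654  -0.04951046  0.1406234 ] [ 0.6 -1.4  0.1  0.8 -0.6  0.7]
-0.116 [241.60533318 226.3520025 ] [243.17941176 225.82647059]
-0.05 [244.36365248 226.31527506] [243.17941176 225.82647059]
0 [246.44454016 226.17281711] [243.17941176 225.82647059]
0.05 [248.51274619 225.93183119] [243.17941176 225.82647059]
[ 0.6613451  -0.09248871  0.        ]
[ 0.56351562 -0.10711957  0.        ]
[ 0.66148382 -0.09241602  0.005     ]
[ 0.56496723 -0.10685053  0.005     ]
[ 0.66162253 -0.09234333  0.01      ]
[ 0.56641884 -0.10658149  0.01      ]
```

```bash
python3 - <<'E'
from h import *
s=st();im=snap('wrist','w2');s=st()
cv2.imwrite('pics/w2z.png',cv2.resize(cv2.imread('pics/w2.png')[110:260,80:310],None,fx=3.4,fy=3.4,interpolation=cv2.INTER_CUBIC))
E
```

```text
t 2.783 p [ 0.6007 -0.0904  0.2312] r [ 3.139  0.069 -0.   ] F [-0.17  0.29  0.02] w 0.0001
t 2.833 p [ 0.6003 -0.0884  0.231 ] r [ 3.14e+00  7.40e-02 -1.00e-03] F [ 0.   -0.04  0.57] w 0.0004
```

View pics/w2z.png

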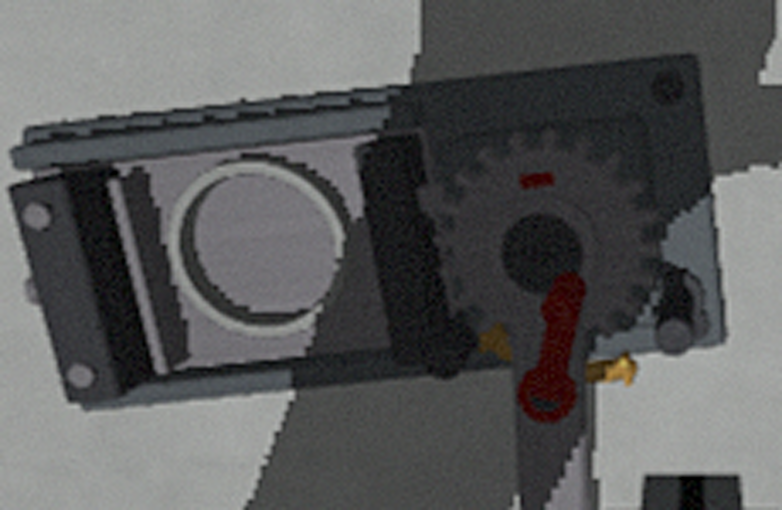

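```bash
sed -i 's/(705,58)/(695,57)/;s/(733,343)/(722,342)/;s/(552,252)/(541,252)/;s/(556,395)/(547,395)/' fit.py; cat >> fit.py <<'E'
def fj(V): return np.concatenate([fw(V)/2]+[proj('top',vp(V,b))-z(a) for a,b in top])
r=least_squares(fj,[.6,-.05,.16]);print('joint',r.x,np.round(r.fun,1))
print(ray('wrist',*zw((565,282)),.097), 'post top r8', [hp(r.x,-.116,.008,.097,-.008)])
for q in (-.2,-.116,-.05): print(q,pw(hp(r.x,q,.042,.068)))
E
python3 fit.py
```

```text
cam [ 0.67143419 -0.08503773  0.37236273]
wrist [ 0.6059253  -0.04381545  0.14201207] [ 0.6 -1.3  0.5  1.  -0.9  0.5]
-0.116 [238.06616973 226.13608829] [240.53235294 225.82647059]
-0.05 [240.82562126 226.10574468] [240.53235294 225.82647059]
0 [242.90724926 225.96804781] [240.53235294 225.82647059]
0.05 [244.97609354 225.73174452] [240.53235294 225.82647059]
[ 0.66108301 -0.08664633  0.        ]
[ 0.56336995 -0.10098786  0.        ]
[ 0.66122201 -0.08662473  0.005     ]
[ 0.56482101 -0.10077369  0.005     ]
[ 0.661361   -0.08660313  0.01      ]
[ 0.56627207 -0.10055951  0.01      ]
joint [ 0.60505155 -0.04671049  0.16076032] [ 1.1 -0.6  1.8  0.5  1.   0.7 -1.5 -0.6 -0.7 -0.9 -0.5  0.2 -1.5  0.8
 -0.8  0. ]
[ 0.60576823 -0.05529664  0.097     ] post top r8 [array([ 0.59741753, -0.05506044,  0.097     ])]
-0.2 [238.21333946 226.9479914 ]
-0.116 [241.72620211 227.09609431]
-0.05 [244.48053648 227.01692107]
```

>>> {"method": "step_arm", "body": {"motion": [[[-0.003,0,0.03],[0,0,0]],[[-0.003,0,0.06],[0,0,0]],[[-0.003,0,0.09],[0,0,0]],[[-0.003,0,0.12],[0,0,0]],[[-0.003,0,0.15],[0,0,0]]]}}

```text
t: 3.25
eef_pos: [0.5972, -0.0857, 0.0802]
tool_rot: [-3.139, -0.081, -0.0]
wrist_force: [-0.1, -0.5, 0.4]
width: 0.0001
```

>>> {"method": "step_arm", "body": {"motion": [[[0,-0.004,0],[0,0,0]],[[0,-0.008,0],[0,0,0]],[[0,-0.012,0],[0,0,0]],[[0,-0.016,0],[0,0,0]],[[0,-0.016,0],[0,0,0]]]}}

```text
t: 3.67
eef_pos: [0.5983, -0.0708, 0.0833]
tool_rot: [-3.14, -0.078, -0.006]
wrist_force: [1.6, -1.1, 1.0]
width: 0.0002
```

```bash
sed -i 's/^V0=.*/V0=[0.605,-0.0467,0.16]/' h.py; python3 - <<'E'
from h import *
app([[-.003,0,.15],[0,0,0]]);print(app([[0,-.016,0],[0,0,0]])[0])
st();snap('wrist','w3');s=st();snap('scene','s3')
a=cv2.imread('pics/w3.png')[110:260,180:310];b=cv2.imread('pics/s3.png')[200:300,250:360]
cv2.imwrite('pics/c3.png',np.hstack([cv2.resize(a,(400,460)),cv2.resize(b,(400,460*1))]))
E
```

```text
[ 0.59671161 -0.0719548   0.08128568]
t 3.667 p [ 0.5983 -0.0708  0.0833] r [-3.14  -0.078 -0.006] F [ 1.63 -1.08  1.01] w 0.0002
t 3.717 p [ 0.5981 -0.0713  0.0832] r [-3.14  -0.077 -0.005] F [ 0.26 -0.88  0.98] w -0.0
```

View pics/c3.png

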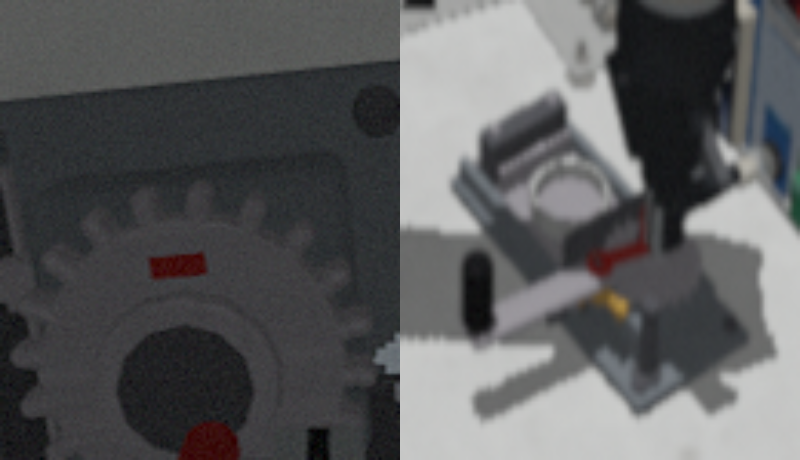

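>>> {"method": "step_arm", "body": {"motion": [[[0,-0.004,0],[0,0,0]],[[0,-0.008,0],[0,0,0]],[[0,-0.011,0],[0,0,0]],[[0,-0.013,0],[0,0,0]],[[0,-0.013,0],[0,0,0]]]}}

```text
t: 4.18
eef_pos: [0.5962, -0.0616, 0.0818]
tool_rot: [3.137, 0.072, 0.002]
wrist_force: [0.1, -9.4, 1.4]
width: 0.0
```

```bash
python3 - <<'E'
from h import *
print(app([[0,-.013,0],[0,0,0]])[0])
snap('wrist','w4');s=st();snap('scene','s4')
a=cv2.imread('pics/w4.png')[110:260,180:310];b=cv2.imread('pics/s4.png')[200:300,250:360]
cv2.imwrite('pics/c4.png',np.hstack([cv2.resize(a,(400,460)),cv2.resize(b,(400,460*1))]))
E
```

```text
[ 0.59609012 -0.05896967  0.08128536]
t 4.233 p [ 0.5963 -0.0616  0.0818] r [3.137e+00 7.200e-02 2.000e-03] F [ 0.19 -8.48  2.36] w -0.0004
```

View pics/c4.png

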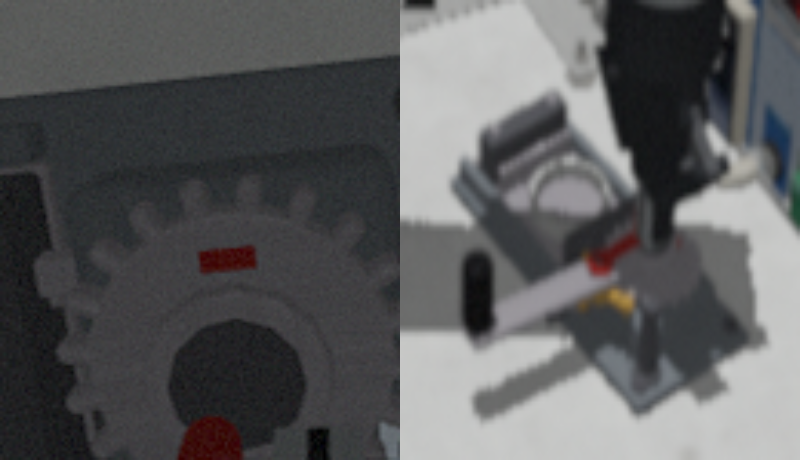

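>>> {"method": "step_arm", "body": {"motion": [[[0,0.01,0],[0,0,0]],[[0,0.02,0],[0,0,0]],[[0,0.02,-0.02],[0,0,0]],[[0,0.02,-0.04],[0,0,0]],[[0,0.02,-0.06],[0,0,0]]]}}

```text
t: 4.7
eef_pos: [0.5963, -0.0794, 0.1414]
tool_rot: [-3.14, -0.074, 0.003]
wrist_force: [0.2, -0.5, -0.0]
width: 0.0002
```

>>> {"method": "step_arm", "body": {"motion": [[[-0.03,-0.008,0],[0,0,0]],[[-0.06,-0.016,0],[0,0,0]],[[-0.09,-0.024,0],[0,0,0]],[[-0.126,-0.0325,0],[0,0,0]],[[-0.126,-0.0325,0],[0,0,0]]], "claw": 0.55}}

```text
t: 5.12
eef_pos: [0.4616, -0.0516, 0.1397]
tool_rot: [-3.137, -0.073, 0.013]
wrist_force: [-0.6, -0.1, -0.6]
width: 0.0467
```

```bash
python3 - <<'E'
from h import *
app([[0,.02,-.06],[0,0,0]]);print(app([[-.126,-.0325,0],[0,0,0]])[0])
snap('top','t5');snap('scene','s5');snap('wrist','w5');st()
a=cv2.imread('pics/t5.png')[165:265,240:360];b=cv2.imread('pics/s5.png')[200:300,250:360]
cv2.imwrite('pics/c5.png',np.hstack([cv2.resize(cv2.imread('pics/w5.png')[0:420,100:460],(400,460)),cv2.resize(b,(400,460*1))]))
E
```

```text
[ 0.46963656 -0.0525062   0.14128511]
t 5.267 p [ 0.47   -0.0522  0.1417] r [-3.14e+00 -7.60e-02 -2.00e-03] F [-0.06 -0.09  1.53] w 0.047
```

View pics/c5.png

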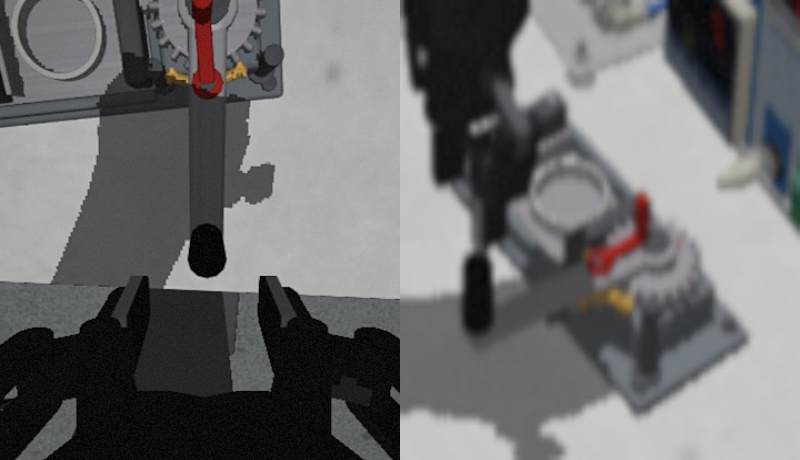

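```bash
python3 - <<'E'
from h import *
print(ray('wrist',100+207*.9,238*420/460,.112))
q=-.116
print('exp',hp(V0,q,.135,.1))
cv2.imwrite('pics/w5z.png',cv2.resize(cv2.imread('pics/w5.png')[0:260,200:380],None,fx=3,fy=2.3*1.3))
E
```

```text
[ 0.48722009 -0.05316284  0.112     ]
exp [ 0.47013066 -0.05263808  0.1       ]
```

View pics/w5z.png

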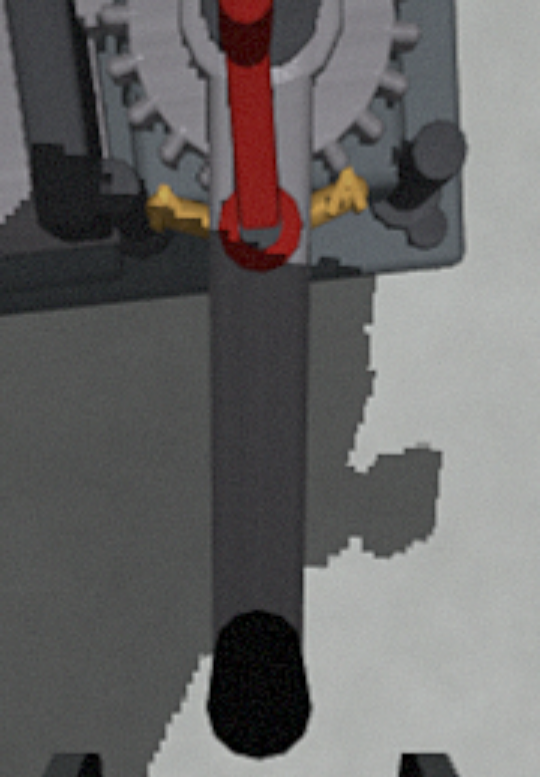

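```bash
python3 - <<'E'
from h import *
print(ray('wrist',286.5,236.5,.112))
E
```

```text
[ 0.4757849  -0.05386186  0.112     ]
```

>>> {"method": "step_arm", "body": {"motion": [[[0.002,0,0.02],[0,0,0]],[[0.002,0,0.04],[0,0,0]],[[0.002,0,0.055],[0,0,0]],[[0.002,0,0.067],[0,0,0]],[[0.002,0,0.067],[0,0,0]]]}}

```text
t: 5.68
eef_pos: [0.4715, -0.0528, 0.0723]
tool_rot: [3.14, 0.075, -0.005]
wrist_force: [-0.7, 0.2, -0.8]
width: 0.047
```

>>> {"method": "step_arm", "body": {"motion": [[[0,0,0],[0,0,0]],[[0,0,0],[0,0,0]],[[0,0,0],[0,0,0]],[[0,0,0],[0,0,0]],[[0,0,0],[0,0,0]]], "claw": 0.1, "newtons": 20}}

```text
t: 6.1
eef_pos: [0.4726, -0.0526, 0.0749]
tool_rot: [3.141, 0.075, 0.003]
wrist_force: [2.0, -0.9, -1.5]
width: 0.0202
```

```bash
cat > arc.py <<'E'
# print rows for a list of handle angles from the ledger pose
from h import *
import sys
def tgt(q,r=.135,z=None):
    p=hp(V0,q,r,z); return p,Ryaw(-np.pi/2+V0[2]+q)
def rows(qs,z,r=.135):
    p,R=load()
    for q in qs:
        d,w=rel(p,R,*tgt(q,r,z));print(round(q,3),np.round(d,4).tolist(),round(w[2],3))
def qof(p): # handle angle from tcp pos
    d=np.array(p[:2])-np.array(V0[:2]);a=np.arctan2(-d[1],-d[0])-V0[2];return (a+np.pi)%(2*np.pi)-np.pi,np.hypot(*d)
def ft(s):
    q,_=qof(s['eef_pos']);l=np.array([-np.sin(V0[2]+q),np.cos(V0[2]+q)])  # +y-side direction, cw motion = +l? 
    return float(np.dot(l,s['wrist_force'][:2]))
E
python3 - <<'E'
from arc import *
print(app([[.002,0,.067],[0,0,0]])[0])
s=st();print(qof(s['eef_pos']),ft(s))
rows([-.116,-.22,-.33,-.44,-.55,-.63],.0743,.1345)
E
```

```text
[ 0.47163432 -0.05241224  0.07428511]
t 6.1 p [ 0.4726 -0.0526  0.0749] r [3.141e+00 7.500e-02 3.000e-03] F [ 2.02 -0.88 -1.5 ] w 0.0202
(np.float64(-0.11572513985791044), np.float64(0.13251750505532472)) -0.9705834779078073
-0.116 [-0.001, 0.0002, -0.0] 0.004
-0.22 [-0.0002, -0.0138, -0.0] 0.108
-0.33 [0.0022, -0.0284, -0.0] 0.218
-0.44 [0.0061, -0.0426, -0.0] 0.328
-0.55 [0.0117, -0.0564, -0.0] 0.438
-0.63 [0.0166, -0.0659, -0.0] 0.518
```

>>> {"method": "step_arm", "body": {"motion": [[[0,-0.0138,0],[0,0,0.108]],[[0.002,-0.0284,0],[0,0,0.218]],[[0.006,-0.0426,0],[0,0,0.328]]]}}

```text
t: 6.35
eef_pos: [0.4778, -0.0098, 0.0751]
tool_rot: [3.109, -0.448, 0.008]
wrist_force: [9.8, -3.7, -11.0]
width: 0.0204
```

```bash
python3 - <<'E'
from arc import *
print(app([[.006,-.0426,0],[0,0,.328]])[0])
s=st();print(qof(s['eef_pos']),ft(s))
rows([-.5,-.56,-.61,-.64,-.66],.0743,.1345)
E
```

```text
[ 0.47559087 -0.0095741   0.07428406]
t 6.35 p [ 0.4778 -0.0098  0.0751] r [ 3.109 -0.448  0.008] F [  9.83  -3.75 -11.03] w 0.0204
(np.float64(-0.4422823291863036), np.float64(0.13244844330202918)) -0.861635951231746
-0.5 [0.0004, -0.0081, -0.0] 0.06
-0.56 [0.0011, -0.0162, -0.0] 0.12
-0.61 [0.0021, -0.0228, -0.0] 0.17
-0.64 [0.0028, -0.0268, -0.0] 0.2
-0.66 [0.0034, -0.0294, -0.0] 0.22
```

>>> {"method": "step_arm", "body": {"motion": [[[0.002,-0.008,0],[0,0,0.06]],[[0.003,-0.016,0],[0,0,0.12]],[[0.004,-0.0228,0],[0,0,0.17]],[[0.0048,-0.0268,0],[0,0,0.2]]]}}

```text
t: 6.68
eef_pos: [0.488, 0.0153, 0.0749]
tool_rot: [-3.05, 0.751, -0.001]
wrist_force: [-1.0, -2.3, 4.3]
width: 0.0201
```

```bash
python3 - <<'E'
from arc import *
print(app([[.0048,-.0268,0],[0,0,.2]])[0])
s=st();print(qof(s['eef_pos']),ft(s))
snap('wrist','w6');s=st();print(qof(s['eef_pos']),ft(s));snap('scene','s6')
b=cv2.imread('pics/s6.png')[200:300,250:360]
cv2.imwrite('pics/c6.png',np.hstack([cv2.resize(cv2.imread('pics/w6.png')[0:260,150:410],(400,460)),cv2.resize(b,(400,460*1))]))
rows([-.64],.0743,.1325)
E
```

```text
[0.48761453 0.01485358 0.07428347]
t 6.683 p [0.488  0.0153 0.0749] r [-3.05e+00  7.51e-01 -1.00e-03] F [-1.04 -2.3   4.26] w 0.0201
(np.float64(-0.647715075823736), np.float64(0.13238742002509982)) -2.520168180762706
t 6.733 p [0.4884 0.0159 0.0749] r [-3.05e+00  7.52e-01 -1.00e-03] F [-1.24 -1.01  5.4 ] w 0.0202
(np.float64(-0.6527620045753091), np.float64(0.13235376708508914)) -1.4795101314519368
-0.64 [0.0, 0.0004, -0.0] -0.0
```

View pics/c6.png

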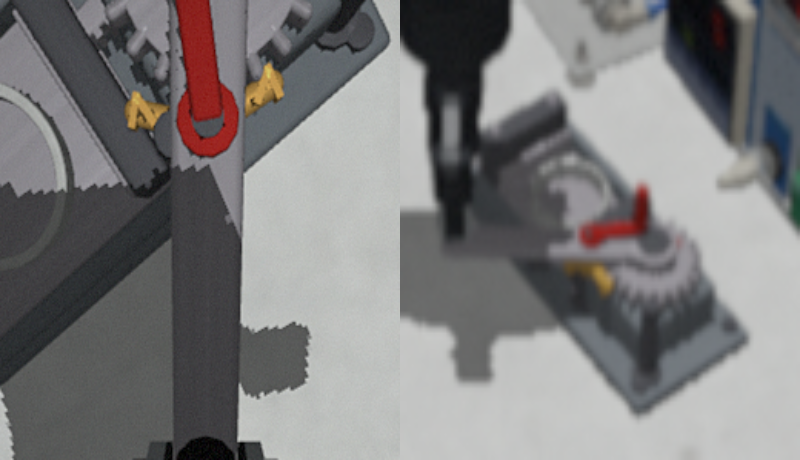

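```bash
python3 - <<'E'
from arc import *
rows([-.56,-.48,-.4,-.32,-.24],.0743,.1325)
save(*tgt(-.24,.1325,.0743)); print()
rows([-.17,-.10,-.03,.04,.11],.0743,.1325)
E
```

```text
-0.56 [0.0005, 0.011, -0.0] -0.08
-0.48 [0.0017, 0.0215, -0.0] -0.16
-0.4 [0.0038, 0.0319, -0.0] -0.24
-0.32 [0.0068, 0.0421, -0.0] -0.32
-0.24 [0.0105, 0.052, -0.0] -0.4

-0.17 [0.0003, 0.0093, 0.0] -0.07
-0.1 [0.0013, 0.0185, 0.0] -0.14
-0.03 [0.0029, 0.0276, 0.0] -0.21
0.04 [0.0052, 0.0366, 0.0] -0.28
0.11 [0.008, 0.0454, 0.0] -0.35
```

>>> {"method": "step_arm", "body": {"motion": [[[0.0005,0.011,0],[0,0,-0.08]],[[0.0017,0.0215,0],[0,0,-0.16]],[[0.0038,0.0319,0],[0,0,-0.24]],[[0.0068,0.0421,0],[0,0,-0.32]],[[0.0105,0.052,0],[0,0,-0.4]]]}}

```text
t: 7.2
eef_pos: [0.4732, -0.0343, 0.0749]
tool_rot: [-3.136, 0.117, -0.001]
wrist_force: [1.4, 7.1, 0.8]
width: 0.0202
```

```bash
python3 - <<'E'
from arc import *
s=st();print(qof(s['eef_pos']),ft(s))
E
```

```text
t 7.2 p [ 0.4732 -0.0343  0.0749] r [-3.136e+00  1.170e-01 -1.000e-03] F [1.35 7.14 0.81] w 0.0202
(np.float64(-0.25397532928576805), np.float64(0.13243360961537648)) 7.235471289494355
```

>>> {"method": "step_arm", "body": {"motion": [[[0.0003,0.0093,0],[0,0,-0.07]],[[0.0013,0.0185,0],[0,0,-0.14]],[[0.0029,0.0276,0],[0,0,-0.21]],[[0.0052,0.0366,0],[0,0,-0.28]],[[0.008,0.0454,0],[0,0,-0.35]]]}}

```text
t: 7.62
eef_pos: [0.4767, -0.0804, 0.0748]
tool_rot: [-3.109, -0.429, 0.001]
wrist_force: [-2.4, 6.9, 5.9]
width: 0.0203
```

```bash
python3 - <<'E'
from arc import *
s=st();print(qof(s['eef_pos']),ft(s))
snap('top','t7');s=st();print(ft(s))
print(manip.cut_out and [ (r['p'],np.round(world('top',r['centre']),3)) for r in manip.recognise('top','jaw')[:2]])
cv2.imwrite('pics/t7z.png',cv2.resize(cv2.imread('pics/t7.png')[165:265,240:360],None,fx=6,fy=6,interpolation=cv2.INTER_CUBIC))
save(*tgt(.11,.1325,.0743))
rows([.16,.21,.26,.31,.36],.0743,.1325)
save(*tgt(.36,.1325,.0743))
rows([.41,.46,.51,.56,.61],.0743,.1325)
E
```

```text
t 7.617 p [ 0.4767 -0.0804  0.0748] r [-3.109e+00 -4.290e-01  1.000e-03] F [-2.37  6.95  5.89] w 0.0203
(np.float64(0.09684641621991474), np.float64(0.13262854917897768)) 7.320270247524763
t 7.667 p [ 0.4772 -0.0824  0.0749] r [-3.11  -0.435 -0.   ] F [-0.38  3.75 -0.95] w 0.0204
3.713791891348277
[(0.72, array([ 0.565, -0.057,  0.064])), (0.51, array([0.597, 0.005, 0.049]))]
0.16 [0.0002, 0.0066, 0.0] -0.05
0.21 [0.0007, 0.0132, 0.0] -0.1
0.26 [0.0015, 0.0198, 0.0] -0.15
0.31 [0.0026, 0.0263, 0.0] -0.2
0.36 [0.0041, 0.0328, 0.0] -0.25
0.41 [0.0002, 0.0066, 0.0] -0.05
0.46 [0.0007, 0.0132, 0.0] -0.1
0.51 [0.0015, 0.0198, 0.0] -0.15
0.56 [0.0026, 0.0263, 0.0] -0.2
0.61 [0.0041, 0.0328, 0.0] -0.25
```

View pics/t7z.png

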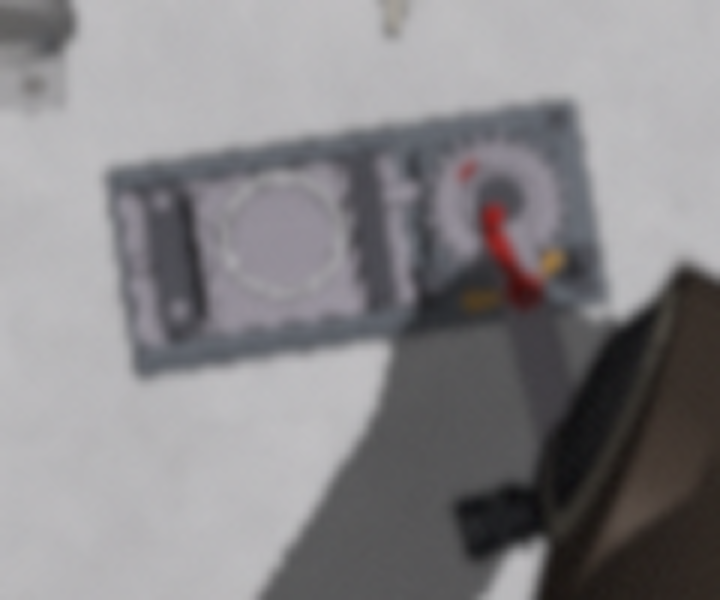

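>>> {"method": "step_arm", "body": {"motion": [[[0.0002,0.0066,0],[0,0,-0.05]],[[0.0007,0.0132,0],[0,0,-0.1]],[[0.0015,0.0198,0],[0,0,-0.15]],[[0.0026,0.0263,0],[0,0,-0.2]],[[0.0041,0.0328,0],[0,0,-0.25]]]}}

```text
t: 8.13
eef_pos: [0.4889, -0.1111, 0.0748]
tool_rot: [-3.033, -0.808, 0.002]
wrist_force: [-6.1, 4.4, 11.4]
width: 0.0206
```

```bash
python3 - <<'E'
from arc import *
s=st();print(qof(s['eef_pos']),ft(s))
E
```

```text
t 8.133 p [ 0.4889 -0.1111  0.0748] r [-3.033e+00 -8.080e-01  2.000e-03] F [-6.07  4.38 11.4 ] w 0.0206
(np.float64(0.34649203547758045), np.float64(0.1328023898489994)) 6.780785416343216
```

>>> {"method": "step_arm", "body": {"motion": [[[0.0002,0.0066,0],[0,0,-0.05]],[[0.0007,0.0132,0],[0,0,-0.1]]]}}

```text
t: 8.3
eef_pos: [0.4958, -0.1225, 0.0748]
tool_rot: [-2.989, -0.958, 0.003]
wrist_force: [-7.6, 3.8, 12.1]
width: 0.0205
```

```bash
python3 - <<'E'
from arc import *
s=st();print(qof(s['eef_pos']),ft(s))
save(*tgt(.46,.1325,.0743))
rows([.51,.56,.61],.0743,.1325)
E
```

```text
t 8.3 p [ 0.4958 -0.1225  0.0748] r [-2.989 -0.958  0.003] F [-7.56  3.8  12.12] w 0.0205
(np.float64(0.4471039026258312), np.float64(0.1329164802193146)) 7.433935479430836
0.51 [0.0002, 0.0066, 0.0] -0.05
0.56 [0.0007, 0.0132, 0.0] -0.1
0.61 [0.0015, 0.0198, 0.0] -0.15
```

>>> {"method": "step_arm", "body": {"motion": [[[0.0002,0.0066,0],[0,0,-0.05]],[[0.0007,0.0132,0],[0,0,-0.1]],[[0.0015,0.0198,0],[0,0,-0.15]]]}}

```text
t: 8.55
eef_pos: [0.5083, -0.1381, 0.0748]
tool_rot: [-2.909, -1.179, 0.003]
wrist_force: [-7.7, 3.9, 11.9]
width: 0.0203
```

```bash
python3 - <<'E'
from arc import *
s=st();print(qof(s['eef_pos']),ft(s))
save(*tgt(.61,.1325,.0743))
snap('wrist','w8');snap('top','t8')
cv2.imwrite('pics/c8.png',np.hstack([cv2.resize(cv2.imread('pics/w8.png')[0:260,100:460],(400,460)),cv2.resize(cv2.imread('pics/t8.png')[165:265,240:360],(400,460))]))
for a in ([.51,.41,.31,.21,.11],[.01,-.09,-.19,-.29,-.39],[-.49,-.57,-.63]):
    rows(a,.0743,.1325);save(*tgt(a[-1],.1325,.0743))
save(*tgt(.61,.1325,.0743))
E
```

```text
t 8.55 p [ 0.5083 -0.1381  0.0748] r [-2.909 -1.179  0.003] F [-7.69  3.92 11.93] w 0.0203
(np.float64(0.5976490317531393), np.float64(0.13306300281117342)) 8.13174711010137
0.51 [0.0007, -0.0132, 0.0] 0.1
0.41 [0.0026, -0.0263, 0.0] 0.2
0.31 [0.0059, -0.0392, 0.0] 0.3
0.21 [0.0105, -0.0516, 0.0] 0.4
0.11 [0.0162, -0.0635, 0.0] 0.5
0.01 [0.0007, -0.0132, 0.0] 0.1
-0.09 [0.0026, -0.0263, 0.0] 0.2
-0.19 [0.0059, -0.0392, 0.0] 0.3
-0.29 [0.0105, -0.0516, 0.0] 0.4
-0.39 [0.0162, -0.0635, 0.0] 0.5
-0.49 [0.0007, -0.0132, 0.0] 0.1
-0.57 [0.0021, -0.0237, 0.0] 0.18
-0.63 [0.0038, -0.0315, 0.0] 0.24
```

View pics/c8.png

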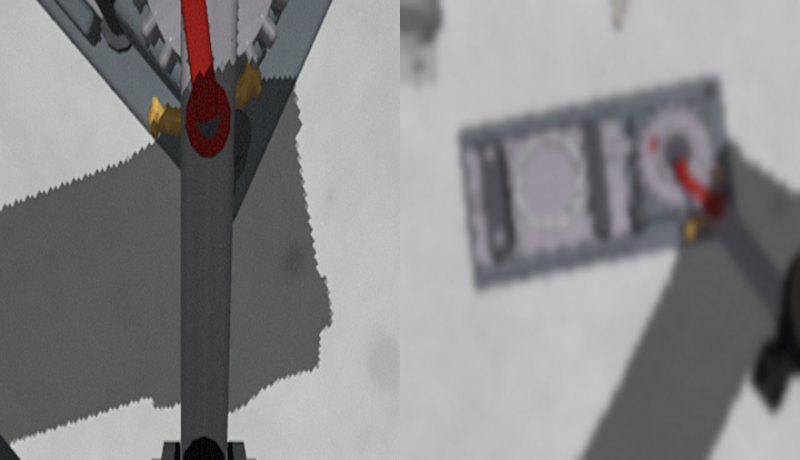

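>>> {"method": "step_arm", "body": {"motion": [[[0.0007,-0.0132,0],[0,0,0.1]],[[0.0026,-0.0263,0],[0,0,0.2]],[[0.0059,-0.0392,0],[0,0,0.3]],[[0.0105,-0.0516,0],[0,0,0.4]],[[0.0162,-0.0635,0],[0,0,0.5]]]}}

```text
t: 9.07
eef_pos: [0.4771, -0.0817, 0.0749]
tool_rot: [3.114, 0.411, 0.001]
wrist_force: [1.1, -0.3, 1.7]
width: 0.0204
```

>>> {"method": "step_arm", "body": {"motion": [[[0.0007,-0.0132,0],[0,0,0.1]],[[0.0026,-0.0263,0],[0,0,0.2]],[[0.0059,-0.0392,0],[0,0,0.3]],[[0.0105,-0.0516,0],[0,0,0.4]],[[0.0162,-0.0635,0],[0,0,0.5]]]}}

```text
t: 9.48
eef_pos: [0.4763, -0.0156, 0.0749]
tool_rot: [-3.119, 0.372, -0.002]
wrist_force: [2.4, -1.2, 0.2]
width: 0.0205
```

>>> {"method": "step_arm", "body": {"motion": [[[0.0007,-0.0132,0],[0,0,0.1]],[[0.0021,-0.0237,0],[0,0,0.18]],[[0.0038,-0.0315,0],[0,0,0.24]],[[0.0038,-0.0315,0],[0,0,0.24]]]}}

```text
t: 9.82
eef_pos: [0.4882, 0.0153, 0.0748]
tool_rot: [-3.053, 0.736, -0.003]
wrist_force: [-1.7, -0.5, 6.6]
width: 0.0203
```

```bash
python3 - <<'E'
from arc import *
s=st();print(qof(s['eef_pos']),ft(s))
snap('top','t9');snap('wrist','w9')
cv2.imwrite('pics/c9.png',np.hstack([cv2.resize(cv2.imread('pics/w9.png')[0:260,100:460],(300,460)),cv2.resize(cv2.imread('pics/t9.png')[175:235,250:350],(500,460))]))
save(*tgt(-.63,.1325,.0743))
for a in ([-.56,-.49,-.42,-.35],[-.3,-.25],[-.2,-.15],[-.1,-.05],[0,.05]):
    rows(a,.0743,.1325);save(*tgt(a[-1],.1325,.0743))
save(*tgt(-.63,.1325,.0743))
E
```

```text
t 9.817 p [0.4882 0.0153 0.0748] r [-3.053e+00  7.360e-01 -3.000e-03] F [-1.66 -0.53  6.6 ] w 0.0203
(np.float64(-0.648334524409357), np.float64(0.13225433395858008)) -1.244132673882424
-0.56 [0.0003, 0.0093, 0.0] -0.07
-0.49 [0.0013, 0.0185, 0.0] -0.14
-0.42 [0.0029, 0.0276, 0.0] -0.21
-0.35 [0.0052, 0.0366, 0.0] -0.28
-0.3 [0.0002, 0.0066, 0.0] -0.05
-0.25 [0.0007, 0.0132, 0.0] -0.1
-0.2 [0.0002, 0.0066, 0.0] -0.05
-0.15 [0.0007, 0.0132, 0.0] -0.1
-0.1 [0.0002, 0.0066, 0.0] -0.05
-0.05 [0.0007, 0.0132, 0.0] -0.1
0 [0.0002, 0.0066, 0.0] -0.05
0.05 [0.0007, 0.0132, 0.0] -0.1
```

View pics/c9.png

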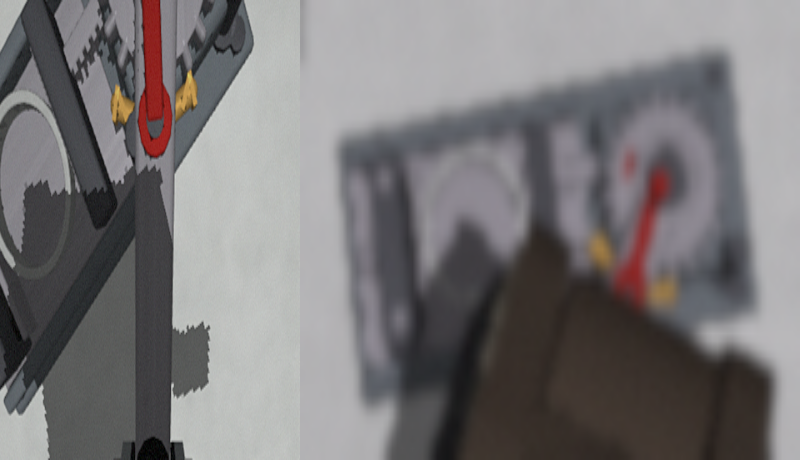

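>>> {"method": "step_arm", "body": {"motion": [[[0.0003,0.0093,0],[0,0,-0.07]],[[0.0013,0.0185,0],[0,0,-0.14]],[[0.0029,0.0276,0],[0,0,-0.21]],[[0.0052,0.0366,0],[0,0,-0.28]]]}}

```text
t: 10.25
eef_pos: [0.475, -0.0213, 0.0748]
tool_rot: [-3.127, 0.294, -0.001]
wrist_force: [-0.0, 5.7, 3.8]
width: 0.0203
```

```bash
python3 - <<'E'
from arc import *
s=st();print(qof(s['eef_pos']),ft(s))
E
```

```text
t 10.25 p [ 0.475  -0.0213  0.0748] r [-3.127e+00  2.940e-01 -1.000e-03] F [-0.04  5.71  3.84] w 0.0203
(np.float64(-0.3530821843588101), np.float64(0.1324251093415524)) 5.592321919110247
```

>>> {"method": "step_arm", "body": {"motion": [[[0.0002,0.0066,0],[0,0,-0.05]],[[0.0007,0.0132,0],[0,0,-0.1]]]}}

```text
t: 10.42
eef_pos: [0.4733, -0.0329, 0.0748]
tool_rot: [-3.136, 0.138, -0.001]
wrist_force: [-0.4, 7.8, 5.9]
width: 0.0205
```

```bash
python3 - <<'E'
from arc import *
s=st();print(qof(s['eef_pos']),ft(s))
E
```

```text
t 10.417 p [ 0.4733 -0.0329  0.0748] r [-3.136e+00  1.380e-01 -1.000e-03] F [-0.36  7.81  5.88] w 0.0205
(np.float64(-0.26474051689949496), np.float64(0.13244540228445958)) 7.733186876850767
```

>>> {"method": "step_arm", "body": {"motion": [[[0.0002,0.0066,0],[0,0,-0.05]]]}}

```text
t: 10.5
eef_pos: [0.4728, -0.0392, 0.0748]
tool_rot: [-3.138, 0.059, -0.0]
wrist_force: [-1.7, 8.0, 6.3]
width: 0.0204
```

```bash
python3 - <<'E'
from arc import *
s=st();print(qof(s['eef_pos']),ft(s))
E
```

```text
t 10.5 p [ 0.4728 -0.0392  0.0748] r [-3.138  0.059 -0.   ] F [-1.65  8.03  6.31] w 0.0204
(np.float64(-0.2168733294830294), np.float64(0.13245048764561523)) 7.92197936280106
```

>>> {"method": "step_arm", "body": {"motion": [[[0.0002,0.0066,0],[0,0,-0.05]]]}}

```text
t: 10.58
eef_pos: [0.4725, -0.0456, 0.0748]
tool_rot: [-3.138, -0.019, 0.0]
wrist_force: [-2.7, 8.6, 7.8]
width: 0.0205
```

```bash
python3 - <<'E'
from arc import *
s=st();print(qof(s['eef_pos']),ft(s))
E
```

```text
t 10.583 p [ 0.4725 -0.0456  0.0748] r [-3.138 -0.019  0.   ] F [-2.73  8.61  7.78] w 0.0205
(np.float64(-0.16867748489279277), np.float64(0.13245653369481952)) 8.584084385108676
```

>>> {"method": "step_arm", "body": {"motion": [[[0.0002,0.0066,0],[0,0,-0.05]]]}}

```text
t: 10.67
eef_pos: [0.4726, -0.0519, 0.0748]
tool_rot: [-3.136, -0.098, 0.001]
wrist_force: [-2.8, 9.7, 9.0]
width: 0.0204
```

```bash
python3 - <<'E'
from arc import *
s=st();print(qof(s['eef_pos']),ft(s))
E
```

```text
t 10.667 p [ 0.4726 -0.0519  0.0748] r [-3.136e+00 -9.800e-02  1.000e-03] F [-2.79  9.72  9.02] w 0.0204
(np.float64(-0.12042522549247492), np.float64(0.13247375115348523)) 9.824028966228594
```

>>> {"method": "step_arm", "body": {"motion": [[[0.0002,0.0066,0],[0,0,-0.05]]]}}

```text
t: 10.75
eef_pos: [0.473, -0.0584, 0.0748]
tool_rot: [-3.132, -0.177, 0.001]
wrist_force: [-4.5, 10.0, 9.8]
width: 0.0203
```

```bash
python3 - <<'E'
from arc import *
s=st();print(qof(s['eef_pos']),ft(s))
snap('top','t10');s=st();print(ft(s))
cv2.imwrite('pics/c10.png',cv2.resize(cv2.imread('pics/t10.png')[175:235,250:350],(700,420),interpolation=cv2.INTER_CUBIC))
E
```

```text
t 10.75 p [ 0.473  -0.0584  0.0748] r [-3.132e+00 -1.770e-01  1.000e-03] F [-4.47 10.02  9.84] w 0.0203
(np.float64(-0.07172127317058363), np.float64(0.13249480499978256)) 10.373722118728821
t 10.8 p [ 0.4731 -0.0598  0.0748] r [-3.133e+00 -1.810e-01  1.000e-03] F [-1.2   8.14  3.82] w 0.0203
8.21886794277755
```

View pics/c10.png

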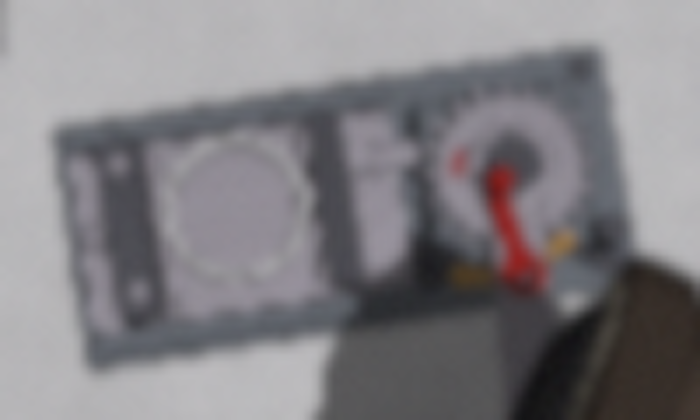

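>>> {"method": "step_arm", "body": {"motion": [[[0.0002,0.0066,0],[0,0,-0.05]]]}}

```text
t: 10.88
eef_pos: [0.4737, -0.0641, 0.0747]
tool_rot: [-3.126, -0.252, 0.002]
wrist_force: [-4.3, 10.8, 11.2]
width: 0.0206
```

```bash
python3 - <<'E'
from arc import *
s=st();print(qof(s['eef_pos']),ft(s))
E
```

```text
t 10.883 p [ 0.4737 -0.0641  0.0747] r [-3.126e+00 -2.520e-01  2.000e-03] F [-4.32 10.83 11.19] w 0.0206
(np.float64(-0.02823178217541278), np.float64(0.1324954190523421)) 11.304482200579052
```

>>> {"method": "step_arm", "body": {"motion": [[[0,0,0],[0,0,0]]]}}

```text
t: 10.97
eef_pos: [0.4739, -0.0655, 0.0747]
tool_rot: [-3.127, -0.255, 0.001]
wrist_force: [-2.7, 9.1, 11.0]
width: 0.0206
```

```bash
python3 - <<'E'
from arc import *
s=st();print(qof(s['eef_pos']),ft(s))
E
```

```text
t 10.967 p [ 0.4739 -0.0655  0.0747] r [-3.127e+00 -2.550e-01  1.000e-03] F [-2.72  9.13 10.96] w 0.0206
(np.float64(-0.017695168952864382), np.float64(0.1324560877624218)) 9.4219341729119
```

>>> {"method": "step_arm", "body": {"motion": [[[0.0001,0.0032,0],[0,0,-0.024]],[[0.0001,0.0032,0],[0,0,-0.024]]]}}

```text
t: 11.13
eef_pos: [0.4742, -0.068, 0.0747]
tool_rot: [-3.124, -0.29, 0.002]
wrist_force: [-4.2, 8.9, 11.2]
width: 0.0204
```

```bash
python3 - <<'E'
from arc import *
s=st();print(qof(s['eef_pos']),ft(s))
E
```

```text
t 11.133 p [ 0.4742 -0.068   0.0747] r [-3.124e+00 -2.900e-01  2.000e-03] F [-4.17  8.87 11.2 ] w 0.0204
(np.float64(0.0017595321582972723), np.float64(0.1325033793468585)) 9.424819118546397
```

>>> {"method": "step_arm", "body": {"motion": [[[0.0,-0.0035,0],[0,0,0.026]],[[0.0001,-0.0065,0],[0,0,0.05]],[[0.0001,-0.0065,0],[0,0,0.05]]]}}

```text
t: 11.38
eef_pos: [0.4735, -0.0624, 0.0748]
tool_rot: [-3.132, -0.208, 0.001]
wrist_force: [-2.9, 4.4, 7.9]
width: 0.0204
```

```bash
python3 - <<'E'
from arc import *
s=st();print(qof(s['eef_pos']),ft(s))
snap('wrist','w11');snap('top','t11');s=st();print(ft(s))
cv2.imwrite('pics/c11.png',np.hstack([cv2.resize(cv2.imread('pics/w11.png')[0:260,100:460],(400,460)),cv2.resize(cv2.imread('pics/t11.png')[175:235,250:350],(400,460))]))
E
```

```text
t 11.383 p [ 0.4735 -0.0624  0.0748] r [-3.132e+00 -2.080e-01  1.000e-03] F [-2.93  4.42  7.86] w 0.0204
(np.float64(-0.04110667535288748), np.float64(0.13239461174701306)) 4.737455347852542
t 11.483 p [ 0.4736 -0.0626  0.0748] r [-3.132e+00 -2.100e-01  1.000e-03] F [-3.22  5.07  8.71] w 0.0202
5.417800651206544
```

View pics/c11.png

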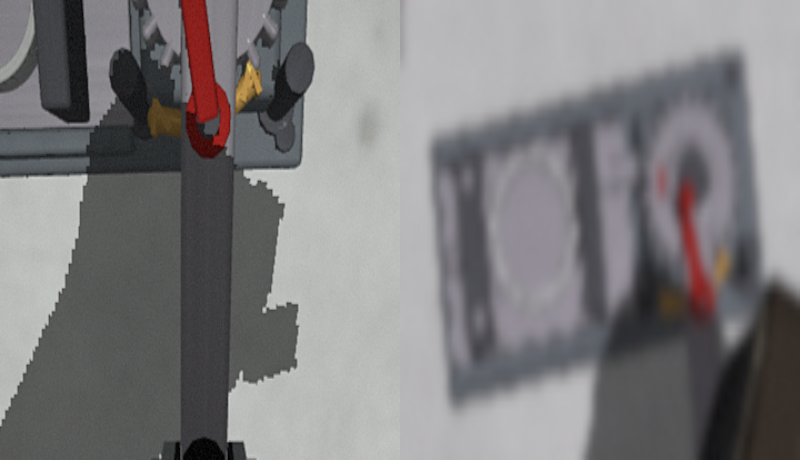

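>>> {"method": "step_arm", "body": {"motion": [[[0.0002,-0.0066,0],[0,0,0.05]],[[0.0007,-0.0132,0],[0,0,0.1]],[[0.0007,-0.0132,0],[0,0,0.1]]]}}

```text
t: 11.73
eef_pos: [0.4728, -0.0496, 0.0748]
tool_rot: [-3.14, -0.049, 0.0]
wrist_force: [-2.3, 1.4, 6.4]
width: 0.0201
```

```bash
python3 - <<'E'
from arc import *
s=st();print(qof(s['eef_pos']),ft(s))
snap('top','t12')
s=st();print(qof(s['eef_pos']),ft(s))
ims=[cv2.resize(cv2.imread(f'pics/{n}.png')[178:228,255:345],(720,400),interpolation=cv2.INTER_CUBIC) for n in ('t10','t11','t12')]
cv2.imwrite('pics/c12.png',cv2.resize(np.vstack(ims),(432,600)))
for n in ('t0','t7','t8','t9','t10','t11','t12'):
    im=cv2.imread(f'pics/{"top0" if n=="t0" else n}.png').astype(float)
    c=im[180:196,310:322]; m=np.clip(c[:,:,2]-np.maximum(c[:,:,0],c[:,:,1])-12,0,None)
    yy,xx=np.mgrid[180:196,310:322]
    if m.sum()>0:
        # only mark: x<318
        k=(xx<321)&(yy<195); w=m*k; print(n,round(w.sum()),round((w*xx).sum()/w.sum(),2),round((w*yy).sum()/w.sum(),2))
print(proj('top',vp(V0,(0,0,.054))))
E
```

```text
t 11.733 p [ 0.4728 -0.0496  0.0748] r [-3.14  -0.049  0.   ] F [-2.34  1.42  6.42] w 0.0201
(np.float64(-0.13831349945814653), np.float64(0.13224575701832728)) 1.4666916951621474
t 11.783 p [ 0.4728 -0.05    0.0748] r [-3.14  -0.053 -0.   ] F [-2.98  1.51  6.06] w 0.0199
(np.float64(-0.1348765002871133), np.float64(0.1322546606773028)) 1.5873807409719376
t0 26 320.0 191.19
t7 140 317.34 192.97
t8 5 315.6 194.0
t9 4 315.75 194.0
[321.41664733 198.13255551]
```

View pics/c12.png

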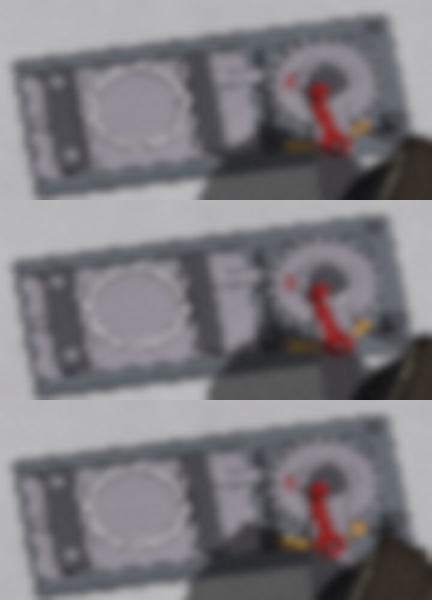

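```bash
python3 - <<'E'
from h import *
c=proj('top',vp(V0,(0,0,.056)))
for n in ('top0','t7','t8','t9','t10','t11','t12'):
    im=cv2.imread(f'pics/{n}.png').astype(float)
    y0,y1,x0,x1=183,206,308,322
    w=np.clip(im[y0:y1,x0:x1,2]-np.maximum(im[y0:y1,x0:x1,0],im[y0:y1,x0:x1,1])-10,0,None)
    yy,xx=np.mgrid[y0:y1,x0:x1]; r=np.hypot(xx-c[0],yy-c[1]); w=w*(r>4.5)*(r<11)
    if n=='top0': w=w*(yy<196)
    if w.sum()>0:
        a=(w*xx).sum()/w.sum()-c[0];b=(w*yy).sum()/w.sum()-c[1]; print(n,round(w.sum()),round(a,2),round(b,2),'ang',round(np.arctan2(-a,-b),3))
    # jaw: dark bar along vice y at a few x lines
    for vx in (.02,):
        prof=[]
        ys=np.arange(.04,.16,.0005)
        P=np.array([proj('top',vp(V0,(vx,y,.03))) for y in ys],np.float32)
        g=cv2.remap(cv2.cvtColor(im.astype(np.uint8),cv2.COLOR_BGR2GRAY),P[:,0][None],P[:,1][None],cv2.INTER_LINEAR)[0].astype(float)
        d=np.gradient(cv2.GaussianBlur(g[None],(9,1),0)[0]); k=(ys>.045)&(ys<.1); ii=np.where(k)[0]
        print('   rise',ys[ii[np.argmax(d[ii])]],'fall',ys[ii[np.argmin(d[ii])]])
E
```

```text
top0 87 -0.86 -6.94 ang 0.123
   rise 0.05800000000000002 fall 0.07550000000000004
t7 389 -2.15 1.24 ang 2.095
   rise 0.06150000000000002 fall 0.045000000000000005
t8 200 -6.1 -2.02 ang 1.252
   rise 0.07250000000000004 fall 0.05400000000000001
t9 1022 -3.42 4.33 ang 2.473
   rise 0.07200000000000004 fall 0.05400000000000001
t10 617 -2.57 4.15 ang 2.587
   rise 0.07250000000000004 fall 0.05850000000000002
t11 522 -2.85 3.92 ang 2.512
   rise 0.07850000000000004 fall 0.05850000000000002
t12 697 -2.53 4.48 ang 2.627
   rise 0.07850000000000004 fall 0.05850000000000002
```

```bash
cat > jaw.py <<'E'
from h import *
def prof(n):
    im=cv2.cvtColor(cv2.imread(f'pics/{n}.png'),cv2.COLOR_BGR2GRAY)
    ys=np.arange(.03,.12,.0005);acc=0
    for vx in np.arange(0,.03,.002):
        P=np.array([proj('top',vp(V0,(vx,y,.03))) for y in ys],np.float32)
        acc=acc+cv2.remap(im,P[:,0][None],P[:,1][None],cv2.INTER_CUBIC)[0].astype(float)
    return ys,acc/15
ps={n:prof(n) for n in ('t8','t10','t11','t12')}
ys=ps['t10'][0]
# sub-pixel half-level crossing of dark bar edges
for n,(y,g) in ps.items():
    i0=np.argmin(np.where((y>.045)&(y<.09),g,999)); m=g[i0]
    out=[]
    for dr in (-1,1):
        i=i0
        L=80
        while 0<i<len(g)-1 and g[i]<L: i+=dr
        j=i-dr; out.append(y[j]+(y[i]-y[j])*(L-g[j])/(g[i]-g[j]+1e-9))
    print(n,round(m),np.round(out,5))
print(np.round(ps['t11'][1][::6]));print(np.round(ps['t12'][1][::6]))
E
python3 jaw.py
```

```text
Traceback (most recent call last):
  File "jaw.py", line 9, in <module>
    ps={n:prof(n) for n in ('t8','t10','t11','t12')}
          ~~~~^^^
  File "jaw.py", line 6, in prof
    P=np.array([proj('top',vp(V0,(vx,y,.03))) for y in ys],np.float32)
                ~~~~^^^^^^^^^^^^^^^^^^^^^^^^^
  File "h.py", line 16, in proj
    m=manip.camera_model(c);q=np.array(m['mtx'])@(np.array(m['R'])@np.array(X)+np.array(m['t']));return q[:2]/q[2]
ValueError: time passes only in moves, steps and waits
```

```bash
sed -i '1a _M=manip.camera_model("top")\ndef proj(c,X):\n    m=_M;q=np.array(m["mtx"])@(np.array(m["R"])@np.array(X)+np.array(m["t"]));return q[:2]/q[2]' jaw.py; python3 jaw.py; python3 -c "
from arc import *
s=st();print(qof(s['eef_pos']),ft(s))"
```

```text
t8 77 [0.05867 0.06539]
t10 73 [0.0613  0.07018]
t11 74 [0.06218 0.07205]
t12 73 [0.06211 0.07221]
[ 81.  96. 113. 128. 135. 135. 136. 139. 138. 123.  95.  77.  75.  74.
  80. 102. 125. 137. 141. 144. 143. 141. 141. 142. 142. 142. 142. 142.
 142. 143.]
[ 81.  95. 113. 127. 134. 134. 135. 138. 137. 122.  94.  77.  74.  73.
  79. 101. 124. 137. 141. 143. 142. 141. 140. 141. 141. 141. 141. 141.
 142. 142.]
t 11.783 p [ 0.4728 -0.05    0.0748] r [-3.14  -0.053 -0.   ] F [-2.98  1.51  6.06] w 0.0199
(np.float64(-0.1348765002871133), np.float64(0.1322546606773028)) 1.5873807409719376
```

>>> {"method": "step_arm", "body": {"motion": [[[0,0,0],[0,0,0]],[[0,0,0],[0,0,0]],[[0,0,0],[0,0,0]],[[0,0,0],[0,0,0]]], "claw": 0.55}}

```text
t: 12.12
eef_pos: [0.4729, -0.0513, 0.0743]
tool_rot: [3.141, 0.052, 0.0]
wrist_force: [0.3, 0.3, 0.4]
width: 0.0471
```

>>> {"method": "step_arm", "body": {"motion": [[[0,0,-0.015],[0,0,0]],[[0,0,-0.04],[0,0,0]],[[0,0,-0.065],[0,0,0]],[[0,0,-0.09],[0,0,0]],[[0,0,-0.09],[0,0,0]]]}}

```text
t: 12.53
eef_pos: [0.4751, -0.052, 0.168]
tool_rot: [-3.14, -0.051, -0.009]
wrist_force: [0.8, -0.3, 0.6]
width: 0.0472
```

```bash
python3 - <<'E'
from arc import *
st();snap('top','t13');snap('wrist','w13');snap('scene','s13');st()
cv2.imwrite('pics/c13.png',np.hstack([cv2.resize(cv2.imread('pics/w13.png')[0:300,130:430],(400,400)),cv2.resize(cv2.imread('pics/s13.png')[210:300,260:350],(400,400))]))
E
sed -i "s/'t11','t12')/'t11','t12','t13')/" jaw.py; python3 jaw.py|head -5
```

```text
t 12.533 p [ 0.4751 -0.052   0.168 ] r [-3.14  -0.051 -0.009] F [ 0.84 -0.32  0.56] w 0.0472
t 12.683 p [ 0.4727 -0.051   0.164 ] r [-3.141 -0.053 -0.   ] F [ 0.57 -0.51  0.42] w 0.0472
t8 77 [0.05867 0.06539]
t10 73 [0.0613  0.07018]
t11 74 [0.06218 0.07205]
t12 73 [0.06211 0.07221]
t13 75 [0.06252 0.07178]
```

View pics/c13.png

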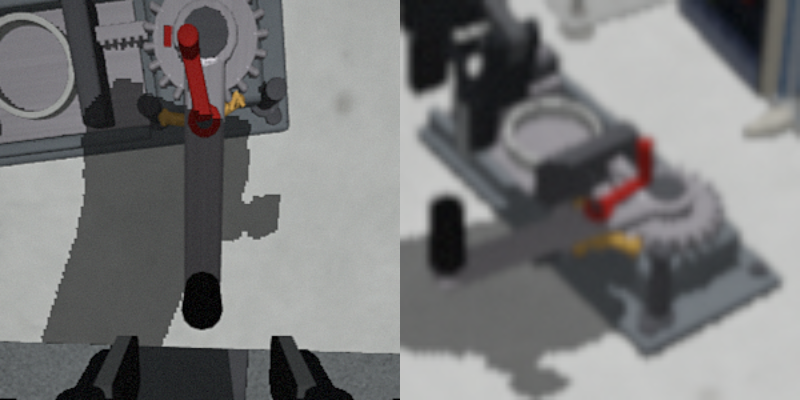

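```bash
python3 - <<'E'
from arc import *
print(manip.job_done());st()
E
```

```text
the job is handed in; nothing more can be done
None
the job is handed in; nothing more can be done
```

The ring mould is clamped in the vice and the job is handed in. The lever is still set to close and the robot is touching nothing. I used about 12.7 s of the 72 s.

- **Lever:** I pushed the red lever over to the closing side. The pictures show its post on the jaw side of the handle.
- **Back swing:** I swung the handle clockwise to about -0.65 rad. It clicked round freely at about 1 to 2.5 N, and the jaw stayed where it was in the pictures.
- **Closing strokes:** I made one full closing stroke, swung back, then made a part stroke. The pull at the knob was about 7.3 N while the jaw ran free. It rose to 11.3 N at the end, about 4 N more, and I then added a last nudge of about 0.02 rad.
- **Release:** I eased the handle back, opened the gripper and lifted clear.

**Last checks**
- **Jaw:** it stayed within about 0.5 mm in the top camera while I eased back and let go.
- **Ring and lever:** the ring lies flat and the lever shows clearly on the closing side.
- **Wrist force:** it returned to about zero.
- **Bystanders:** I did not measure their positions at the end. The arm only passed well above them.

**Uncertain or in disagreement**
- **Grip force:** it is inferred from the knob pull, roughly 30 to 40 N, and was not measured directly. The free-running readings ranged from 6.8 to 8.1 N, so the rise could be anywhere from 3.2 to 4.5 N.
- **Knob pull after easing back:** about 5 N remained after the first 0.05 rad. It dropped to 1.5 N after another 0.1 rad, with no visible movement of the jaw between the two.
- **Vice position:** the knob's measured swing radius came out about 2.5 mm shorter than stated, so my vice position is probably a few millimetres off.

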